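# Lock a tapered tool post into its bench stand

### The job

Take the flat-headed steel post out of the white rack, lower its tapered foot gently into the brass-lined socket of the black stand and let go of it before the brass sleeve sinks. Then tap the post down from above with the closed gripper, lightly and only part of the way per tap, lifting clear between taps, until after two or more taps the sleeve is fully down on its stop and will go no further, with the post locked upright in it. Never lean hard on the post, and leave the two other posts, the glass dish, the vial and the little mirror where they are.

Things in the scene. Friction and masses are not known exactly. Their poses are not given: they have to be found in the camera images.
- post_head (a point): Centre of the head of the loose steel post (200 g, round, 100 mm tall). Head: upright cylinder 28 mm across, 26 mm high, flat top 13 mm above this point. Below: stem 16 mm across and 28 mm long, shoulder disc 44 mm across and 6 mm thick, then the tapered foot, whose lower end is 87 mm below this point. z up along the post. It starts standing in one of the rack's three holes.
- post_shoulder (a point): Centre of the underside of that post's shoulder disc, 47 mm below the head's centre. The tapered foot starts here: 40 mm long, 24 mm across at the shoulder, 16 mm at its flat lower end.
- rack: White plastic rack block, fixed, 70 x 200 x 30 mm (x, y, z), origin at the centre of its underside. Three loose holes 25 mm wide and 20 mm deep, in a row along its y axis at -65, 0 and 65 mm. A post in one has its head's centre 97 mm above the bench and its foot 10 mm above it. Fingers closing along the rack's x axis clear the neighbouring posts.
- ballpost: Loose steel post, same below, but with a 28 mm ball on top, in another hole of the rack; origin at the centre of its lower end. Leave it.
- barpost: Loose steel post, same below, but with a crossbar on top (50 mm long, 18 mm thick), in another hole of the rack; origin at the centre of its lower end. Leave it.
- stand_rim (a point): Centre of the socket's mouth, level with the top of the fixed black stand's round boss (60 mm across; top 55 to 75 mm above the bench, differing from time to time). The boss rises 43 mm from a foot plate of 150 x 110 mm; a 26 mm knob reaches 59 mm out from the boss's axis along its own x, 23 mm below this point. z up.
- sleeve (a joint): Brass sleeve (33 mm across) lining the socket. At first its edge is 8 to 17 mm above stand_rim, differing from time to time. Value: m driven down, 0 at first, 0.008 on its hard stop. Starts to sink at 9 N in all (the post's 2 N counts), needs 14.6 N by the end, stays put. Its bore fits the foot: takes it 3 mm off-centre, shoulder stops 0-2 mm above the edge. Over 30 N on the post once it sinks spoils the fit.
- dish: Shallow glass dish, 90 mm across, 14 mm high, loose on the bench; origin under its centre. Leave it.
- vial: Small amber bottle, 36 mm across, 75 mm tall, standing loose; origin under its centre. Leave it.
- mirror: Little tilted mirror on a steel stem with a blue foot of 70 x 60 mm, about 75 mm tall, loose; origin under the foot's centre. Leave it.

How it is judged:
On the way, in this order (a step that is already met when the one before it is completed fails the run):
1. the post stands upright in the socket, let go, with the sleeve not yet driven down (under 2.5 mm) (value of joint sleeve below 0.0025 m and horizontal distance between post_shoulder and stand_rim below 0.004 m and z of post_shoulder in the frame of stand_rim below 0.023 m and angle between post_head's own z axis and vertical below 0.1 rad and contact force between the fingers and post below 0.1 N), for 0.2 s.
2. after a first tap the sleeve is part of the way down (2.5 to 7 mm) and the gripper is off the post (value of joint sleeve between 0.0025 and 0.007 m and contact force between the fingers and post below 0.1 N), for 0.05 s.
3. a further tap has driven the sleeve fully down (over 7.5 mm) (value of joint sleeve above 0.0075 m), for 0.1 s.
At the end, for the whole second after the job is handed in: The sleeve is driven at least 7.5 of its 8 mm down; the post stands in it at rest, upright within 0.05 rad, its shoulder centred within 3 mm on the socket and no more than 12 mm above the stand's rim (0 to 9 mm for the sleeve's stop, and 3 mm); the gripper is off it (value of joint sleeve above 0.0075 m and horizontal distance between post_shoulder and stand_rim below 0.003 m and z of post_shoulder in the frame of stand_rim below 0.012 m and angle between post_head's own z axis and vertical below 0.05 rad and linear speed of post below 0.01 m/s and contact force between the fingers and post below 0.1 N); the robot touches nothing.
It fails at once if once the sleeve has begun to sink (over 2.5 mm), the post is pressed or gripped by the fingers with more than 30 N (value of joint sleeve above 0.0025 m and contact force between the fingers and post above 30 N).
It fails at once if another post, the dish, the vial or the mirror is moved by more than 15 mm (distance of any of ballpost, barpost, dish, vial, mirror from where it was at the start of the episode above 0.015 m).
It also fails if it takes over 58 s, if anything falls off the work surface, if the arm or the gripper's body presses on something with over 40 N, if the wrist force passes 120 N, or if a joint passes its speed limit or range.

### The arm

A 6-joint arm with a two-finger parallel gripper is mounted at the origin on the work surface. World frame = base frame: x ahead of the robot, y to its left, z up, the work surface at z = 0. Lengths are in m, angles in rad, forces in N, time in s.
With the tool pointing down it reaches from about 0.375 to 0.825 m from the base axis. Payload 5.5 kg.
Tool frame: the origin (TCP) lies between the finger pads; the fingertips stand 14 mm ahead of it and the grasp point (between the pads) lies 5 mm behind it; z points along the fingers, y is the direction in which the jaws open and shut (so a half turn about z gives the same grasp; the last joint's range is limited). The gripper opens to 85 mm and grips with 20 to 120 N. Pads are 22 mm wide; open, the fingers measure 114 mm over their backs; the gripper's body (76 mm by 85 mm) begins 54 mm behind the grasp point. The pads swing forward as they close: fully open they stand 13 mm farther back than shut.
Start: joints at [-1.35, 0.314, -0.047, 1.21, 0, 1.571], TCP at [0.131, -0.585, 0.245] pointing down, gripper open.
Joint ranges: [-2.67, 2.67], [-0.69, 1.73], [-1.03, 1.25], [-2.08, 2.16], [-1.42, 1.45], [-3.14, 3.14]. Speed limits (rad/s): [2.39, 2.39, 3.01, 3.14, 3.14, 3.14].

### API

Orientations are given as [roll, pitch, yaw] about the fixed x, y, z axes, in that order (R = Rz(yaw) Ry(pitch) Rx(roll)).
In Python, from cell import manip gives the robot as it stands.
- The arm moves only by the tool drive_tool, never from a script. Its argument "rows" is a list of rows, each a list of 3 entries, a list of its own where there are three numbers: the shift along the tool's x, y, z in mm, then the turn, a rotation vector about the tool's x, y, z in rad, then the finger opening in mm, from 0 to 85.4. A call has 1 to 5 rows; each row is the pose to reach, as a shift and turn from the pose commanded when the call began, along the tool's axes at that moment; what a row does not reach only later rows make up. A row lasts 1/10 s, in which the tool goes at most 50 mm and 8.59 degrees, less where a joint would pass 70% of its speed; a pose out of reach is approached as far as the arm can. A call with a gripper value outside its range is refused whole. The fingers move at their own pace and stop on an object; "grip_force" is the grip in N (left out, the last holds). Time passes only in rows, so rows that repeat a pose let the fingers close. It gives the time, the measured TCP pose, the force and the opening at its end, in the units of the state.
- manip.read_state(): the state, without advancing time (a new reading comes with each control period).
- manip.capture(name): name is "scene" or "side" or "wrist"; returns (picture, depth): 420x560x3 uint8, red, green, blue; 420x560 float32, m along the optical axis (not along the pixel's ray), 0 where there is no reading.
- manip.calibration(name): a dict with "vfov" (degrees; the focal length in pixels is half the picture's height over the tangent of half this angle, whatever the lens; pixels are square), "cx", "cy" (the principal point, pixels), "distortion" ([k1, k2, p1, p2, k3] as OpenCV has them; the pictures are not rectified), "view" (4x4, takes a point from world to camera coordinates); the wrist camera has in their place "tool_from_camera" (4x4, takes a point from camera to tool coordinates, whose origin is the TCP and whose axes are the flange's). Camera axes: x right, y up, looking along -z (the intrinsics and any distortion apply to the point x, -y, -z); pixel columns grow to the right and rows downward; lengths in m; the calibration is good to about 2 mm. A picture is of the moment at which its call begins: read the wrist's pose just before it. calibration takes no time and is no camera call.
- manip.hand_in(): hands the job in, once; it reports no verdict.
Trained networks look in the newest picture that a camera, given by its name, has taken for a name from the list of things; names that differ only in an ending like _2 or _b are one class to them, and where a whole thing is asked for, a point or a joint stands for the part that bears it (a point fixed in the world has none). Each returns a list of dicts, best first, with "p" (0 to 1); they miss things now and then, are a little off and sometimes report something else, mostly with a low value. They report only what shows in the picture. A call takes as long as a camera call.
- manip.find_in(thing, camera): "box" ([left, top, width, height] in pixels, round what is visible of it).
- manip.trace(thing, camera): "pixels" (420x560 bool, what is visible of it) and "box" ([left, top, width, height] in pixels, round what is visible of it).
The state is a dict: "time_s": time; "joint_pos": joint angles; "dq": joint speeds; "joint_efforts": joint torques, N m; "tcp_pos": TCP position; "ee_rot": TCP orientation; "contact_force": force on the tool from outside, world axes, zero at the start; "wrist_torque": the same for the moment, N m; "gripper_width": finger opening in m.
Only numpy, scipy, OpenCV 4.12 (cv2) and the standard library are available. Lean on these libraries where they do the work, as an engineer would, in place of code of your own. Each camera call takes 0.05 s, during which the arm holds its last target. There are 200 camera calls.

## Working session

There is one attempt and no reset: what is moved stays moved. The work goes in short steps, Python scripts to look and compute and a tool call to move; the robot and the scene stay as the last step left them, time stands still between calls to the robot, and variables do not carry over. Pictures are saved under pics/ and viewed, about 8 in all and at most 12, crops included, and the job is handed in when it is done.

Besides the shell and the picture viewer there is one more tool, called after "Emit:" as a command line: name --argument value ..., lists and objects as JSON in quotes. drive_tool: Moves the arm, as the interface text tells. Its arguments: {"type":"object","properties":{"rows":{"type":"array"},"grip_force":{"type":"number"}},"required":["rows"]}

```bash
mkdir -p pics; cat > h.py <<'E'
import numpy as np, cv2
from cell import manip
from scipy.spatial.transform import Rotation as R
def cam(name, st=None):
    c=manip.calibration(name); f=210/np.tan(np.radians(c["vfov"])/2)
    K=np.array([[f,0,c["cx"]],[0,f,c["cy"]],[0,0,1]]); D=np.array(c["distortion"],float)
    if "view" in c: W=np.linalg.inv(np.array(c["view"]))
    else:
        T=np.eye(4); T[:3,:3]=R.from_euler('xyz',st["ee_rot"]).as_matrix(); T[:3,3]=st["tcp_pos"]
        W=T@np.array(c["tool_from_camera"])
    return K,D,W
def shot(name,fn=None):
    st=manip.read_state(); im,d=manip.capture(name)
    if fn: cv2.imwrite("pics/"+fn,im[:,:,::-1])
    return im,d,cam(name,st)
def pts(uv,dep,C):
    K,D,W=C; uv=np.asarray(uv,float).reshape(-1,1,2)
    n=cv2.undistortPoints(uv,K,D).reshape(-1,2); dep=np.asarray(dep).reshape(-1)
    P=np.c_[n[:,0]*dep,-n[:,1]*dep,-dep]
    return P@W[:3,:3].T+W[:3,3]
def cloud(d,C,m=None):
    m=(d>0) if m is None else m&(d>0)
    v,u=np.nonzero(m); return pts(np.c_[u,v],d[v,u],C)
def proj(P,C):
    K,D,W=C; V=np.linalg.inv(W); P=np.atleast_2d(P); c=P@V[:3,:3].T+V[:3,3]; c=c*[1,-1,-1]
    return cv2.projectPoints(c,np.zeros(3),np.zeros(3),K,D)[0].reshape(-1,2)
E
python3 - <<'E'
from h import *
s=manip.read_state(); print(s)
ims=[]
for n in ["scene","side"]:
    im,d,C=shot(n,n+"0.png"); print(n,C[2][:3,3])
    for t in ["post_head","rack","ballpost","barpost","stand_rim","sleeve","dish","vial","mirror"]:
        r=manip.trace(t,n)[:2]
        for x in r:
            P=cloud(d,C,x["pixels"])
            if len(P): print(t,round(x["p"],2),x["box"],"med",np.median(P,0).round(3),"lo",np.percentile(P,3,0).round(3),"hi",np.percentile(P,97,0).round(3))
            else: print(t,x["p"],x["box"])
E
```

```text
{'time_s': 0.0, 'joint_pos': array([-1.34998425e+00,  3.14227497e-01, -4.80888631e-02,  1.21018398e+00,
       -1.00516081e-05,  1.57076640e+00]), 'dq': array([ 0.00072519, -0.00184062,  0.00065361,  0.0003495 , -0.00087124,
       -0.00223842]), 'joint_efforts': array([ 2.81771481e-04, -5.39583206e+01,  3.39756095e+01,  1.89511251e-02,
        1.68556795e-05,  2.95567261e-06]), 'tcp_pos': array([ 0.13128885, -0.58489237,  0.24442936]), 'ee_rot': array([-3.13988864e+00,  1.00005915e-05,  2.20842020e-01]), 'contact_force': array([ 0.80494552,  0.73552586, -0.23339578]), 'wrist_torque': array([ 0.01321825, -0.00696737, -0.00696768]), 'gripper_width': 0.08544002720669175}
scene [1.08422964 0.2372685  0.63961778]
post_head 0.59 [223.8, 148.6, 15.4, 38.5] med [ 0.57  -0.148  0.061] lo [ 0.547 -0.169  0.03 ] hi [ 0.582 -0.134  0.111]
post_head 0.34 [195.3, 161.1, 79.1, 59.1] med [ 0.586 -0.131  0.029] lo [ 0.542 -0.245  0.002] hi [ 0.623 -0.052  0.032]
rack 0.92 [195.4, 163.2, 78.4, 56.2] med [ 0.587 -0.13   0.029] lo [ 0.545 -0.245  0.003] hi [ 0.624 -0.053  0.032]
ballpost 0.59 [239.1, 1
[... 1263 characters left out ...]
 hi [0.564 0.219 0.078]
stand_rim 0.36 [208.0, 235.3, 47.1, 30.7] med [0.509 0.001 0.008] lo [ 0.471 -0.041  0.002] hi [0.546 0.035 0.015]
sleeve 0.71 [268.0, 234.6, 21.8, 37.3] med [ 0.584 -0.095  0.078] lo [ 0.569 -0.108  0.048] hi [ 0.601 -0.072  0.109]
sleeve 0.54 [194.7, 162.1, 20.6, 15.6] med [0.477 0.172 0.076] lo [0.461 0.162 0.065] hi [0.49  0.192 0.084]
dish 0.85 [207.8, 237.9, 44.9, 27.4] med [0.508 0.001 0.008] lo [ 0.471 -0.041  0.003] hi [0.546 0.033 0.015]
vial 0.63 [314.1, 176.1, 19.7, 31.6] med [0.717 0.098 0.04 ] lo [0.703 0.091 0.004] hi [0.735 0.112 0.075]
mirror 0.81 [330.0, 220.2, 45.2, 50.2] med [ 0.728 -0.05   0.011] lo [ 0.698 -0.077  0.005] hi [ 0.763 -0.018  0.069]
```

```bash
cd pics; python3 -c "
import cv2,numpy as np
cv2.imwrite('both.png',cv2.resize(np.vstack([cv2.imread('scene0.png')]),(800,600)))"
```

```text
(no output)
```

View pics/both.png

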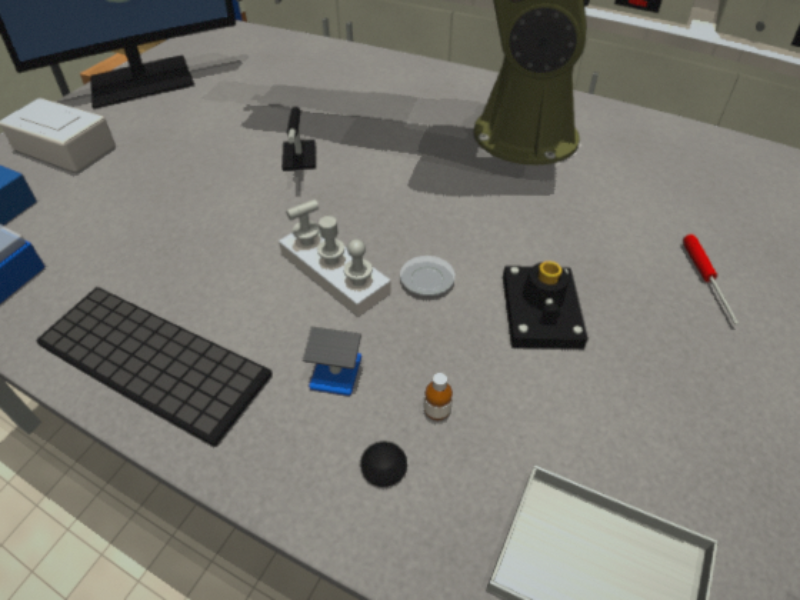

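View pics/side0.png

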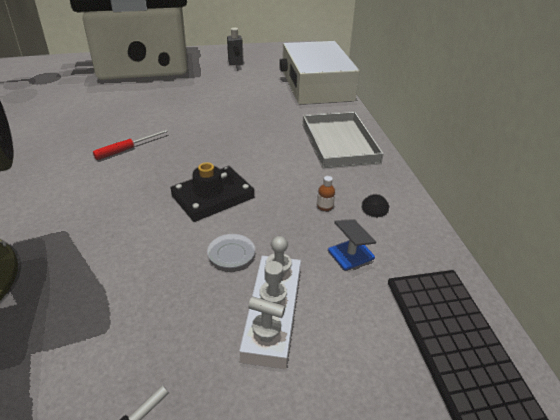

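The scene view shows the rack with (left to right) crossbar, flat-head (px ~328,240 of 800x600) and ball posts. The stand with its brass sleeve is at (549,270). The side view agrees, so the flat-head post is in the middle hole.

```bash
python3 - <<'E'
from h import *
import cv2
for n in ["scene","side"]:
    im,d,C=shot(n); P=cloud(d,C)
    m=(abs(P[:,2]-.030)<.006)&(P[:,0]>.47)&(P[:,0]<.66)&(P[:,1]>-.29)&(P[:,1]<-.03)
    r=cv2.minAreaRect((P[m,:2]*1000).astype(np.float32)); print(n,"rack",r)
    for nm,c,r0 in [("head",(.562,-.152),.025),("sleeve",(.478,.175),.03)]:
        q=P[np.hypot(P[:,0]-c[0],P[:,1]-c[1])<r0]; zt=np.percentile(q[:,2],98); t=q[q[:,2]>zt-.004]
        print(nm,zt.round(4),((t.min(0)+t.max(0))/2).round(4),len(t))
E
```

```text
scene rack ((563.1000366210938, -152.6622314453125), (202.61865234375, 71.74473571777344), 71.44986724853516)
head 0.1113 [ 0.563  -0.1528  0.1101] 91
sleeve 0.084 [0.4789 0.1752 0.083 ] 82
side rack ((561.515625, -150.76803588867188), (201.54421997070312, 70.28207397460938), 71.70310974121094)
head 0.111 [ 0.5614 -0.1514  0.1097] 199
sleeve 0.0836 [0.4788 0.1773 0.0827] 80
```

```bash
python3 - <<'E'
from h import *
im,d,C=shot("scene"); print(proj([[.131,-.585,.245],[.131,-.585,.0],[.35,-.35,0]],C))
P=cloud(d,C); a=np.array([.131,-.585]);b=np.array([.563,-.152]); u=(b-a)/np.linalg.norm(b-a)
s=(P[:,:2]-a)@u; t=abs((P[:,:2]-a)@[-u[1],u[0]])
for k in np.arange(0,.65,.05):
    q=P[(s>k)&(s<k+.05)&(t<.12),2]; print(k.round(2),len(q),q.max().round(3) if len(q) else None)
E
```

```text
[[181.58759557  -0.2218558 ]
 [193.33726055  72.29183727]
 [214.12734772 122.22737145]]
0.0 468 0.252
0.05 475 0.004
0.1 524 0.003
0.15 529 0.083
0.2 664 0.095
0.25 910 0.108
0.3 934 0.117
0.35 952 0.121
0.4 817 0.004
0.45 816 0.004
0.5 835 0.104
0.55 1429 0.111
0.6 1705 0.112
```

Emit:
drive_tool --rows '[[[516,-328,0],[0,0,-1.029],85],[[516,-328,0],[0,0,-1.029],85],[[516,-328,0],[0,0,-1.029],85],[[516,-328,0],[0,0,-1.029],85],[[516,-328,0],[0,0,-1.029],85]]'

```text
time_s: 1.65
tcp_pos: [0.3089, -0.4069, 0.2455]
ee_rot: [3.141, 0.0, 0.976]
contact_force: [0.1, -0.4, 0.3]
gripper_width: 0.0851
```

Emit:
drive_tool --rows '[[[353,67,0],[0,0,-0.273],85],[[353,67,0],[0,0,-0.273],85],[[353,67,0],[0,0,-0.273],85],[[353,67,0],[0,0,-0.273],85],[[353,67,0],[0,0,-0.273],85]]'

```text
time_s: 2.15
tcp_pos: [0.4863, -0.2303, 0.2456]
ee_rot: [3.141, 0.0, 1.244]
contact_force: [0.3, -0.8, 0.1]
gripper_width: 0.0851
```

Emit:
drive_tool --rows '[[[110,0,0],[0,0,0],85],[[110,0,0],[0,0,0],85],[[110,0,0],[0,0,0],85],[[110,0,0],[0,0,0],85]]'

```text
time_s: 2.55
tcp_pos: [0.5208, -0.1262, 0.2453]
ee_rot: [-3.142, 0.0, 1.247]
contact_force: [-0.9, 0.4, 0.4]
gripper_width: 0.0853
```

```bash
python3 - <<'E'
from h import *
s=manip.read_state(); print(s["tcp_pos"],s["ee_rot"])
im,d,C=shot("wrist","w1.png")
for t in ["post_head","ballpost","barpost"]:
  for x in manip.trace(t,"wrist")[:2]:
    P=cloud(d,C,x["pixels"]); 
    if len(P):
        t4=P[P[:,2]>np.percentile(P[:,2],97)-.005]; print(t,x["p"],x["box"],((t4.min(0)+t4.max(0))/2).round(4),t4.max(0)-t4.min(0))
print(proj([.5625,-.152,.11],C))
E
```

```text
[ 0.52081615 -0.12621036  0.24527711] [-3.14153158e+00  1.04212344e-04  1.24735807e+00]
post_head 0.58 [313.8, 175.9, 48.3, 60.3] [ 0.5628 -0.1508  0.109 ] [0.02720016 0.0268893  0.00597763]
ballpost 0.67 [308.7, 98.8, 59.3, 50.6] [ 0.5831 -0.0894  0.1077] [0.02273557 0.02181269 0.00664102]
barpost 0.62 [307.5, 242.9, 66.5, 60.6] [ 0.5423 -0.2124  0.1033] [0.04990617 0.03686008 0.00642488]
[[346.60337718 219.44128671]]
```

View pics/w1.png

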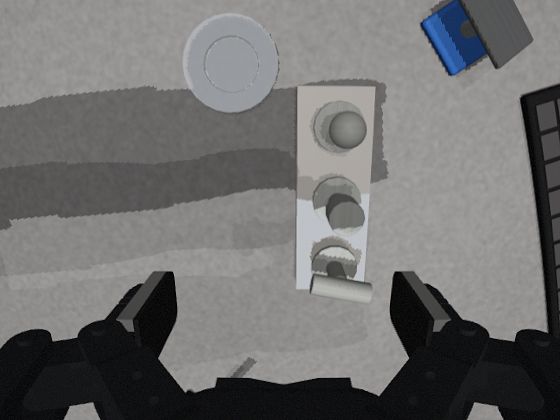

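The wrist view shows the flat head at px (345,213), with the ball post above it and the bar post below. It measures (0.563, -0.151), in agreement with the other cameras. I'm moving over it and down.

Emit:
drive_tool --rows '[[[-10,47.7,0],[0,0,0],85],[[-10,47.7,0],[0,0,0],85],[[-10,47.7,40],[0,0,0],85],[[-10,47.7,80],[0,0,0],85],[[-10,47.7,80],[0,0,0],85]]'

```text
time_s: 3.25
tcp_pos: [0.5579, -0.153, 0.1602]
ee_rot: [-3.132, 0.001, 1.241]
contact_force: [-0.8, 1.3, -0.7]
gripper_width: 0.0848
```

```bash
python3 - <<'E'
from h import *
s=manip.read_state(); print(s["tcp_pos"],s["ee_rot"])
im,d,C=shot("side","s1.png"); P=cloud(d,C); print(proj([.563,-.151,.11],C))
E
python3 -c "
import cv2
cv2.imwrite('pics/s1c.png',cv2.resize(cv2.imread('pics/s1.png')[180:380,180:400],None,fx=2.5,fy=2.5))"
```

```text
[ 0.55790295 -0.15300098  0.16017578] [-3.13212680e+00  7.57512058e-04  1.24140591e+00]
[[273.87481117 266.95123204]]
```

View pics/s1c.png

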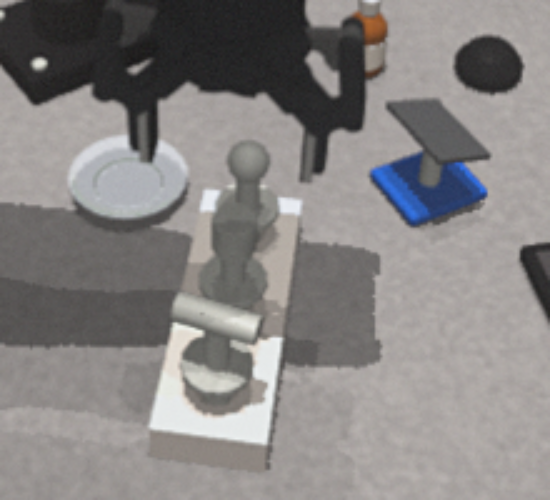

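The fingers straddle the middle post cleanly. I'll let it settle, then correct.

Emit:
drive_tool --rows '[[[0,0,0],[0,0,0],85],[[0,0,0],[0,0,0],85]]'

```text
time_s: 3.5
tcp_pos: [0.5638, -0.1534, 0.1679]
ee_rot: [3.138, -0.0, 1.243]
contact_force: [0.8, 0.2, 0.4]
gripper_width: 0.0851
```

Emit:
drive_tool --rows '[[[2,-1,30],[0,0,0],85],[[2,-1,55],[0,0,0],85],[[2,-1,70],[0,0,0],85],[[2,-1,76],[0,0,0],85],[[2,-1,76],[0,0,0],85]]'

```text
time_s: 4.0
tcp_pos: [0.5625, -0.1505, 0.09]
ee_rot: [3.141, -0.0, 1.244]
contact_force: [0.7, 0.4, -0.3]
gripper_width: 0.0846
```

Emit:
drive_tool --rows '[[[0,0,0],[0,0,0],85],[[0,0,0],[0,0,0],85]]'

```text
time_s: 4.2
tcp_pos: [0.5632, -0.1507, 0.0908]
ee_rot: [3.139, -0.0, 1.244]
contact_force: [0.6, 0.4, 1.0]
gripper_width: 0.085
```

Emit:
drive_tool --rows '[[[0,0,0],[0,0,0],26],[[0,0,0],[0,0,0],20],[[0,0,0],[0,0,0],20],[[0,0,0],[0,0,0],20],[[0,0,0],[0,0,0],20]]' --grip_force 50

```text
time_s: 4.7
tcp_pos: [0.5622, -0.1504, 0.0896]
ee_rot: [3.141, -0.0, 1.244]
contact_force: [-1.6, -0.3, 2.4]
gripper_width: 0.0271
```

Emit:
drive_tool --rows '[[[0,0,0],[0,0,0],20],[[0,0,0],[0,0,0],20],[[0,0,0],[0,0,0],20]]'

```text
time_s: 5.0
tcp_pos: [0.5622, -0.1504, 0.0895]
ee_rot: [3.141, -0.0, 1.244]
contact_force: [-1.4, 0.4, 3.5]
gripper_width: 0.0269
```

Emit:
drive_tool --rows '[[[0,0,-8],[0,0,0],20],[[0,0,-30],[0,0,0],20],[[0,0,-70],[0,0,0],20],[[0,0,-110],[0,0,0],20],[[0,0,-150],[0,0,0],20]]'

```text
time_s: 5.5
tcp_pos: [0.5613, -0.1502, 0.2405]
ee_rot: [-3.14, 0.0, 1.244]
contact_force: [0.5, -1.0, -2.0]
gripper_width: 0.0267
```

Emit:
drive_tool --rows '[[[0,0,0],[0,0,0],20],[[0,0,0],[0,0,0],20]]'

```text
time_s: 5.7
tcp_pos: [0.5625, -0.1505, 0.2401]
ee_rot: [3.14, -0.0, 1.244]
contact_force: [-0.2, 0.1, -3.1]
gripper_width: 0.0267
```

Emit:
drive_tool --rows '[[[40,-26,0],[0,0,0],20],[[80,-52,0],[0,0,0],20],[[120,-78,0],[0,0,0],20],[[160,-120,0],[0,0,0],20],[[192,-160,0],[0,0,0],20]]'

```text
time_s: 6.2
tcp_pos: [0.4749, 0.0765, 0.237]
ee_rot: [-3.138, 0.001, 1.244]
contact_force: [0.2, 1.2, -1.3]
gripper_width: 0.0269
```

Emit:
drive_tool --rows '[[[0,-24,0],[0,0,0],20],[[0,-24,0],[0,0,0],20],[[0,-24,0],[0,0,0],20],[[0,-24,0],[0,0,0],20]]'

```text
time_s: 6.6
tcp_pos: [0.4546, 0.0822, 0.2385]
ee_rot: [-3.141, 0.001, 1.243]
contact_force: [-0.6, -0.6, -2.1]
gripper_width: 0.0266
```

```bash
python3 - <<'E'
from h import *
s=manip.read_state(); print(s["tcp_pos"],s["ee_rot"],s["gripper_width"])
im,d,C=shot("wrist","w2.png")
for t in ["sleeve","post_head"]:
  for x in manip.trace(t,"wrist")[:2]:
    P=cloud(d,C,x["pixels"])
    if len(P):
        zt=np.percentile(P[:,2],97); t4=P[P[:,2]>zt-.004]; print(t,x["p"],x["box"],zt,((t4.min(0)+t4.max(0))/2).round(4),t4.max(0)-t4.min(0))
P=cloud(d,C); r=np.hypot(P[:,0]-.479,P[:,1]-.176)
for lo,hi in [(0,.009),(.009,.0115),(.0125,.016),(.0185,.027),(.04,.05)]:
    q=P[(r>lo)&(r<hi),2]; print(lo,hi,len(q),np.percentile(q,[5,50,95]).round(4) if len(q) else 0)
q=P[(r<.022)&(P[:,2]>.077)]; 
c,rad=cv2.minEnclosingCircle((q[:,:2]*1000).astype(np.float32)); print("enc",c,rad)
# brass colour pixels
v,u=np.nonzero(d>0); col=im[v,u].astype(int); br=(col[:,0]-col[:,2]>50)&(r<.03)&(P[:,2]>.07)
print(br.sum(),P[br].min(0),P[br].max(0)); t=P[br&(P[:,2]>np.percentile(P[br,2],60)-.002)]; print("brass",cv2.minEnclosingCircle((t[:,:2]*1000).astype(np.float32)))
E
```

```text
[0.45457361 0.08223451 0.23849686] [-3.14088596e+00  6.89795987e-04  1.24303146e+00] 0.026626037795549513
sleeve 0.8 [250.1, 47.3, 44.9, 45.2] 0.08378711685449475 [0.4785 0.1776 0.0824] [0.03198854 0.03083986 0.00522416]
post_head 0.83 [242.9, 214.2, 84.7, 145.4] 0.2596799712230608 [0.4548 0.0824 0.2583] [0.02700058 0.02810266 0.00517313]
post_head 0.63 [317.0, 204.9, 87.3, 81.4] 0.014171183750575267 [0.5131 0.0184 0.1051] [0.07891657 0.13644052 0.18984455]
0 0.009 306 [0.0236 0.025  0.0571]
0.009 0.0115 414 [0.0242 0.062  0.0821]
0.0125 0.016 634 [0.0245 0.0822 0.0837]
0.0185 0.027 2077 [0.0663 0.0676 0.0689]
0.04 0.05 3853 [0.0234 0.0248 0.0506]
enc (478.53814697265625, 177.2305450439453) 16.26958656311035
923 [0.46247474 0.16138908 0.07002315] [0.49454409 0.19329959 0.08502237]
brass ((478.6734924316406, 177.19908142089844), 16.208589553833008)
```

View pics/w2.png

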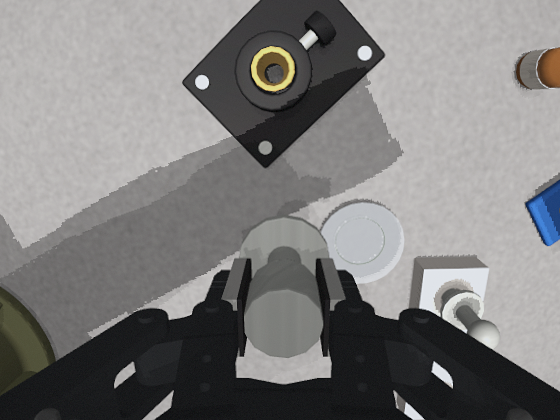

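The wrist view shows the post held upright (head at px ~285,310) and the brass sleeve at (272,70). Its centre measures (0.4786, 0.1772), the edge z ≈ 0.0835 and the rim z ≈ 0.0675.

Emit:
drive_tool --rows '[[[40,-4,0],[0,0,0],20],[[75,-8,0],[0,0,0],20],[[97.5,-8,15],[0,0,0],20],[[97.5,-8,40],[0,0,0],20],[[97.5,-8,55],[0,0,0],20]]'

```text
time_s: 7.25
tcp_pos: [0.4782, 0.1778, 0.1825]
ee_rot: [-3.14, 0.001, 1.244]
contact_force: [0.6, 0.1, -1.6]
gripper_width: 0.0267
```

Emit:
drive_tool --rows '[[[0,0,0],[0,0,0],20],[[0,0,0],[0,0,0],20],[[0,0,0],[0,0,0],20]]'

```text
time_s: 7.55
tcp_pos: [0.479, 0.1776, 0.1854]
ee_rot: [3.14, -0.001, 1.243]
contact_force: [0.6, -0.5, -1.6]
gripper_width: 0.0265
```

```bash
python3 - <<'E'
from h import *
s=manip.read_state(); print(s["tcp_pos"],s["ee_rot"],s["contact_force"])
im,d,C=shot("wrist","w3.png")
x=manip.trace("post_head","wrist")[0]; P=cloud(d,C,x["pixels"]); zt=np.percentile(P[:,2],97); t=P[P[:,2]>zt-.003]; print("headtop",zt,((t.min(0)+t.max(0))/2).round(4))
for n in ["scene","side"]:
  im,d,C=shot(n,n+"3.png"); P=cloud(d,C); c=(.4786,.177); r=np.hypot(P[:,0]-c[0],P[:,1]-c[1])
  q=P[(r<.03)&(P[:,2]>.1)&(P[:,2]<.128)]; print(n,"foot",len(q),q.min(0),q.max(0))
  q=P[(r<.03)&(P[:,2]>.129)&(P[:,2]<.143)]; print(n,"shoulder",len(q),q.min(0),q.max(0))
  q=P[(r<.03)&(P[:,2]>.078)&(P[:,2]<.088)]; print(n,"sleeve",len(q),q.min(0),q.max(0))
a=[cv2.resize(cv2.imread(f"pics/{n}3.png")[b:b+130,e:e+130],None,fx=3,fy=3) for n,b,e in [("scene",110,320),("side",80,140)]]
cv2.imwrite("pics/c3.png",np.hstack(a))
E
```

```text
[0.47904494 0.17755039 0.18536017] [ 3.14027328e+00 -1.05429777e-03  1.24298974e+00] [ 0.6114154  -0.52270385 -1.64152725]
headtop 0.20652951148658638 [0.4791 0.1774 0.2057]
scene foot 66 [0.47909893 0.1654345  0.10487221] [0.48977992 0.18519853 0.12763232]
scene shoulder 23 [0.48385456 0.16814687 0.12913095] [0.49274962 0.18578975 0.13852278]
scene sleeve 107 [0.46160658 0.1593048  0.07824246] [0.49566259 0.19131091 0.08514637]
side foot 74 [0.46984268 0.16504835 0.10521669] [0.48783671 0.17530072 0.12771037]
side shoulder 39 [0.47024405 0.16388132 0.1293633 ] [0.48847689 0.17337558 0.13943062]
side sleeve 93 [0.46393774 0.16104164 0.07807227] [0.4936313  0.19370273 0.08498772]
```

View pics/c3.png

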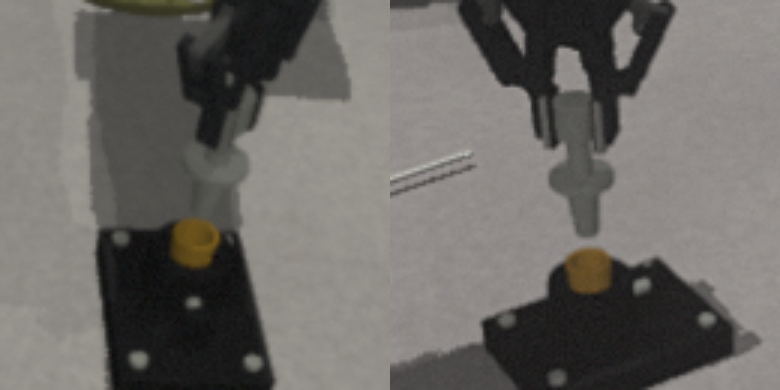

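Both views agree: the foot (side x 0.4788, scene y 0.1753) is centred on the sleeve (0.4787, 0.1753). I'll lower it gently.

Emit:
drive_tool --rows '[[[0,0,12],[0,0,0],20],[[0,0,24],[0,0,0],20],[[0,0,36],[0,0,0],20],[[0,0,46],[0,0,0],20],[[0,0,52],[0,0,0],20]]'

```text
time_s: 8.25
tcp_pos: [0.4776, 0.1775, 0.1308]
ee_rot: [-3.141, 0.001, 1.244]
contact_force: [-0.1, -0.7, -2.0]
gripper_width: 0.0268
```

Emit:
drive_tool --rows '[[[0,0,1.5],[0,0,0],20],[[0,0,3],[0,0,0],20],[[0,0,3],[0,0,0],20],[[0,0,3],[0,0,0],20]]'

```text
time_s: 8.65
tcp_pos: [0.4782, 0.1777, 0.1296]
ee_rot: [3.141, -0.0, 1.244]
contact_force: [0.6, -0.3, -2.0]
gripper_width: 0.0268
```

Emit:
drive_tool --rows '[[[0,0,1],[0,0,0],20],[[0,0,2],[0,0,0],20],[[0,0,3],[0,0,0],20],[[0,0,3],[0,0,0],20]]'

```text
time_s: 9.05
tcp_pos: [0.478, 0.1777, 0.1262]
ee_rot: [-3.141, -0.0, 1.244]
contact_force: [-0.4, 0.8, -2.4]
gripper_width: 0.0265
```

Emit:
drive_tool --rows '[[[0,0,0.5],[0,0,0],20],[[0,0,1],[0,0,0],20],[[0,0,1],[0,0,0],20]]'

```text
time_s: 9.35
tcp_pos: [0.478, 0.1778, 0.1253]
ee_rot: [-3.141, -0.0, 1.244]
contact_force: [-1.1, 0.6, -1.0]
gripper_width: 0.0267
```

Emit:
drive_tool --rows '[[[0,0,0.5],[0,0,0],20],[[0,0,0.5],[0,0,0],20],[[0,0,0.5],[0,0,0],20]]'

```text
time_s: 9.65
tcp_pos: [0.4781, 0.1778, 0.1249]
ee_rot: [-3.141, -0.0, 1.244]
contact_force: [-1.4, 1.6, -0.4]
gripper_width: 0.0269
```

Emit:
drive_tool --rows '[[[0,0,0.5],[0,0,0],20],[[0,0,0.5],[0,0,0],20],[[0,0,0.5],[0,0,0],20]]'

```text
time_s: 9.95
tcp_pos: [0.4781, 0.1778, 0.1244]
ee_rot: [-3.142, -0.0, 1.244]
contact_force: [-1.1, 1.6, 1.7]
gripper_width: 0.0269
```

Light contact is felt: about 3.7 N of change from free hanging, under the 9 N threshold. Releasing.

Emit:
drive_tool --rows '[[[0,0,0],[0,0,0],85],[[0,0,0],[0,0,0],85],[[0,0,0],[0,0,0],85],[[0,0,0],[0,0,0],85],[[0,0,0],[0,0,0],85]]'

```text
time_s: 10.45
tcp_pos: [0.4782, 0.1776, 0.1243]
ee_rot: [3.141, 0.0, 1.244]
contact_force: [0.3, 0.2, -0.4]
gripper_width: 0.0851
```

Emit:
drive_tool --rows '[[[0,0,-10],[0,0,0],85],[[0,0,-30],[0,0,0],85],[[0,0,-55],[0,0,0],85],[[0,0,-60],[0,0,0],85],[[0,0,-60],[0,0,0],85]]'

```text
time_s: 10.95
tcp_pos: [0.479, 0.178, 0.1856]
ee_rot: [3.139, -0.002, 1.244]
contact_force: [0.9, 0.4, 0.3]
gripper_width: 0.085
```

```bash
cat > m.py <<'E'
from h import *
import sys
s=manip.read_state(); print(s["tcp_pos"],s["contact_force"],s["gripper_width"])
for n in ["scene","side","wrist"]:
  im,d,C=shot(n,n+sys.argv[1]+".png"); P=cloud(d,C); c=(.4785,.177); r=np.hypot(P[:,0]-c[0],P[:,1]-c[1])
  q=P[(r<.014)&(P[:,2]>.118)&(P[:,2]<.16)]
  if len(q): zt=np.percentile(q[:,2],95); t=q[q[:,2]>zt-.004]; print(n,"headtop",len(q),zt.round(4),np.median(q[q[:,2]>zt-.003,2]).round(4),((t.min(0)+t.max(0))/2).round(4))
  q=P[(r<.024)&(r>.01)&(P[:,2]>.07)&(P[:,2]<.105)]; print(n,"shoulder",len(q),np.percentile(q[:,2],[50,90,97]).round(4) if len(q) else 0, ((q.min(0)+q.max(0))/2).round(4))
a=[cv2.resize(cv2.imread(f"pics/{n}{sys.argv[1]}.png")[b:b+130,e:e+130],None,fx=3,fy=3) for n,b,e in [("scene",110,320),("side",80,140)]]
cv2.imwrite(f"pics/c{sys.argv[1]}.png",np.hstack(a))
E
python3 m.py 4
```

```text
[0.4790026  0.17797365 0.1856147 ] [0.86790905 0.38195749 0.29055285] 0.0849530960640533
scene headtop 164 0.1446 0.1436 [0.4786 0.1768 0.1434]
scene shoulder 226 [0.0903 0.0918 0.0923] [0.4794 0.1766 0.0818]
side headtop 170 0.1445 0.1435 [0.4784 0.1767 0.143 ]
side shoulder 213 [0.09   0.0917 0.0923] [0.4784 0.1768 0.0818]
wrist headtop 2616 0.1454 0.1444 [0.4788 0.1775 0.1441]
wrist shoulder 1870 [0.0905 0.0914 0.0917] [0.4787 0.1794 0.0885]
```

View pics/c4.png

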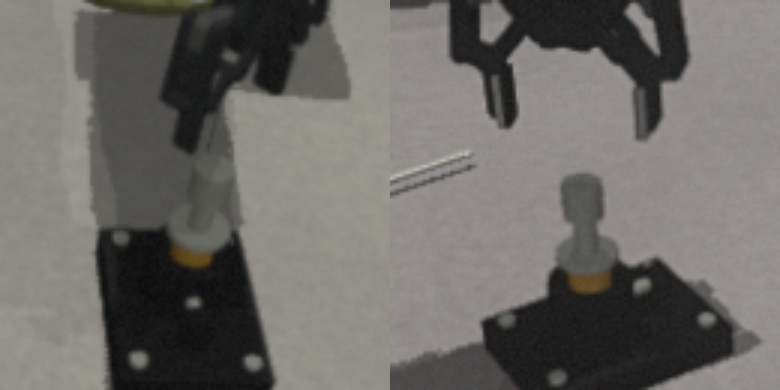

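The post stands upright and free in the sleeve, head top about 0.1445. I'll close the gripper and approach for the first tap. Contact is expected at TCP z ≈ 0.1585.

Emit:
drive_tool --rows '[[[-1,0,0],[0,0,0],0],[[-1,0,0],[0,0,0],0],[[-1,0,0],[0,0,0],0],[[-1,0,0],[0,0,0],0],[[-1,0,0],[0,0,0],0]]' --grip_force 30

```text
time_s: 11.6
tcp_pos: [0.4777, 0.1767, 0.1842]
ee_rot: [-3.141, 0.0, 1.244]
contact_force: [-0.4, -0.1, -1.0]
gripper_width: 0.0115
```

Emit:
drive_tool --rows '[[[0,0,0],[0,0,0],0],[[0,0,0],[0,0,0],0],[[0,0,10],[0,0,0],0],[[0,0,20],[0,0,0],0],[[0,0,20],[0,0,0],0]]'

```text
time_s: 12.1
tcp_pos: [0.4764, 0.1762, 0.1623]
ee_rot: [-3.139, 0.002, 1.244]
contact_force: [0.4, 1.0, -0.5]
gripper_width: -0.0002
```

Emit:
drive_tool --rows '[[[0,0,0],[0,0,0],0],[[0,0,0],[0,0,0],0]]'

```text
time_s: 12.3
tcp_pos: [0.4778, 0.1767, 0.1643]
ee_rot: [-3.142, 0.0, 1.244]
contact_force: [0.2, -0.1, 0.3]
gripper_width: -0.0004
```

Emit:
drive_tool --rows '[[[0,0,2],[0,0,0],0],[[0,0,4],[0,0,0],0],[[0,0,5],[0,0,0],0],[[0,0,5],[0,0,0],0]]'

```text
time_s: 12.7
tcp_pos: [0.4776, 0.1766, 0.1592]
ee_rot: [-3.141, 0.0, 1.244]
contact_force: [0.1, -0.5, -0.4]
gripper_width: 0.0003
```

Emit:
drive_tool --rows '[[[0,0,0.5],[0,0,0],0],[[0,0,1],[0,0,0],0],[[0,0,1.5],[0,0,0],0],[[0,0,1.5],[0,0,0],0]]'

```text
time_s: 13.1
tcp_pos: [0.4781, 0.1768, 0.1584]
ee_rot: [3.141, -0.001, 1.244]
contact_force: [-0.4, -0.5, 4.5]
gripper_width: -0.0001
```

Emit:
drive_tool --rows '[[[0,0,0.8],[0,0,0],0],[[0,0,1.6],[0,0,0],0],[[0,0,2.4],[0,0,0],0],[[0,0,2.4],[0,0,0],0]]'

```text
time_s: 13.5
tcp_pos: [0.4782, 0.1768, 0.1562]
ee_rot: [3.141, -0.001, 1.244]
contact_force: [-1.5, -0.5, 6.7]
gripper_width: -0.0001
```

Emit:
drive_tool --rows '[[[0,0,0.8],[0,0,0],0],[[0,0,1.6],[0,0,0],0],[[0,0,2.2],[0,0,0],0],[[0,0,2.2],[0,0,0],0]]'

```text
time_s: 13.9
tcp_pos: [0.4783, 0.1769, 0.1542]
ee_rot: [3.14, -0.001, 1.244]
contact_force: [-1.5, -1.5, 8.1]
gripper_width: -0.0
```

Down about 4.2 mm since contact. I'll lift clear and look.

Emit:
drive_tool --rows '[[[0,0,-5],[0,0,0],0],[[0,0,-15],[0,0,0],0],[[0,0,-25],[0,0,0],0],[[0,0,-30],[0,0,0],0],[[0,0,-30],[0,0,0],0]]'

```text
time_s: 14.4
tcp_pos: [0.4785, 0.177, 0.1844]
ee_rot: [3.14, -0.001, 1.244]
contact_force: [-0.1, -0.4, -0.6]
gripper_width: 0.0001
```

```bash
python3 m.py 5
```

```text
[0.4785166  0.1769886  0.18437342] [-0.14673887 -0.42283702 -0.57527955] 0.00010707383333915743
scene headtop 148 0.1405 0.1392 [0.4787 0.1767 0.1392]
scene shoulder 205 [0.0861 0.0875 0.088 ] [0.4787 0.1757 0.0797]
side headtop 169 0.1401 0.1393 [0.4781 0.176  0.139 ]
side shoulder 189 [0.086  0.0877 0.0882] [0.478  0.1763 0.0852]
wrist headtop 1926 0.141 0.14 [0.4788 0.1779 0.1397]
wrist shoulder 1800 [0.0861 0.087  0.0874] [0.4787 0.1794 0.0843]
```

All three cameras show the post 4.3 mm lower. Second tap.

Emit:
drive_tool --rows '[[[0,0,10],[0,0,0],0],[[0,0,20],[0,0,0],0],[[0,0,26],[0,0,0],0],[[0,0,28],[0,0,0],0],[[0,0,28],[0,0,0],0]]'

```text
time_s: 15.05
tcp_pos: [0.4774, 0.1766, 0.1546]
ee_rot: [-3.141, 0.001, 1.244]
contact_force: [0.8, -0.0, 1.2]
gripper_width: 0.0001
```

Emit:
drive_tool --rows '[[[0,0,0.8],[0,0,0],0],[[0,0,1.6],[0,0,0],0],[[0,0,2.4],[0,0,0],0],[[0,0,3.2],[0,0,0],0],[[0,0,3.2],[0,0,0],0]]'

```text
time_s: 15.55
tcp_pos: [0.4783, 0.1769, 0.1532]
ee_rot: [3.14, -0.001, 1.244]
contact_force: [-2.5, -0.5, 8.5]
gripper_width: -0.0003
```

Emit:
drive_tool --rows '[[[0,0,0.6],[0,0,0],0],[[0,0,1.2],[0,0,0],0],[[0,0,1.8],[0,0,0],0],[[0,0,1.8],[0,0,0],0]]'

```text
time_s: 15.95
tcp_pos: [0.4784, 0.1769, 0.1516]
ee_rot: [3.14, -0.001, 1.244]
contact_force: [-2.7, -1.3, 9.8]
gripper_width: -0.0
```

Lift again, then a third, final tap.

Emit:
drive_tool --rows '[[[0,0,-5],[0,0,0],0],[[0,0,-15],[0,0,0],0],[[0,0,-15],[0,0,0],0],[[0,0,-8],[0,0,0],0],[[0,0,-2],[0,0,0],0]]'

```text
time_s: 16.45
tcp_pos: [0.4776, 0.1766, 0.1515]
ee_rot: [-3.141, 0.0, 1.244]
contact_force: [-0.2, 0.6, 11.4]
gripper_width: -0.0003
```

Emit:
drive_tool --rows '[[[0,0,0],[0,0,0],0],[[0,0,1],[0,0,0],0],[[0,0,2],[0,0,0],0],[[0,0,2.5],[0,0,0],0],[[0,0,2.5],[0,0,0],0]]'

```text
time_s: 16.95
tcp_pos: [0.4779, 0.1767, 0.1506]
ee_rot: [3.141, -0.0, 1.244]
contact_force: [-1.7, -1.1, 9.4]
gripper_width: 0.0002
```

Emit:
drive_tool --rows '[[[0,0,0.4],[0,0,0],0],[[0,0,0.8],[0,0,0],0],[[0,0,0.8],[0,0,0],0]]'

```text
time_s: 17.25
tcp_pos: [0.478, 0.1768, 0.1501]
ee_rot: [3.141, -0.001, 1.244]
contact_force: [-2.3, -0.8, 11.7]
gripper_width: -0.0001
```

Emit:
drive_tool --rows '[[[0,0,0.4],[0,0,0],0],[[0,0,0.8],[0,0,0],0],[[0,0,0.8],[0,0,0],0]]'

```text
time_s: 17.55
tcp_pos: [0.4784, 0.1769, 0.15]
ee_rot: [3.14, -0.001, 1.244]
contact_force: [-4.1, -0.8, 16.8]
gripper_width: 0.0
```

It moved only 0.1 mm for a 5 N rise. At 16.8 N plus the post's weight, the load exceeds the 14.6 N needed, so the sleeve is on its stop. Lifting and checking.

Emit:
drive_tool --rows '[[[0,0,-4],[0,0,0],0],[[0,0,-15],[0,0,0],0],[[0,0,-40],[0,0,0],0],[[0,0,-60],[0,0,0],0],[[0,0,-60],[0,0,0],0]]'

```text
time_s: 18.05
tcp_pos: [0.4795, 0.1774, 0.211]
ee_rot: [3.138, -0.003, 1.244]
contact_force: [-0.3, 0.1, 0.5]
gripper_width: 0.0003
```

Emit:
drive_tool --rows '[[[0,0,0],[0,0,0],0],[[0,0,0],[0,0,0],0]]'

```text
time_s: 18.25
tcp_pos: [0.4771, 0.1765, 0.2071]
ee_rot: [-3.14, 0.001, 1.244]
contact_force: [-0.2, -0.3, -0.0]
gripper_width: -0.0003
```

```bash
python3 m.py 6
```

```text
[0.47712585 0.17645941 0.20712243] [-0.24555662 -0.29964613 -0.00266163] -0.0003432092278422082
scene headtop 137 0.1362 0.1351 [0.4792 0.1773 0.1347]
scene shoulder 190 [0.0819 0.0831 0.0836] [0.4796 0.1768 0.0773]
side headtop 147 0.1361 0.1351 [0.4788 0.1767 0.1349]
side shoulder 169 [0.0819 0.0834 0.084 ] [0.4778 0.176  0.0773]
wrist headtop 1826 0.137 0.1359 [0.4788 0.1775 0.1356]
wrist shoulder 1431 [0.0819 0.0828 0.0831] [0.4787 0.1791 0.0803]
```

View pics/c6.png

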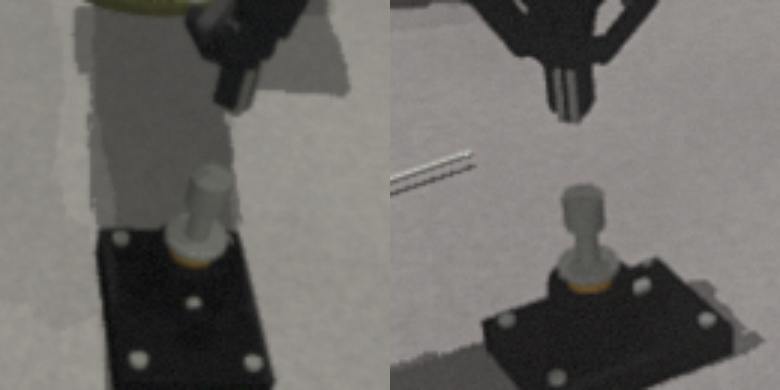

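Every camera shows a total drop of 8.4 mm, with the post upright and centred and the gripper clear. Handing in.

```bash
python3 -c "
from cell import manip
print(manip.hand_in())"
```

```text
the job is handed in; nothing more can be done
None
```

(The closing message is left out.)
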